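Set out a jeweller's bench

ROBOT

A 6-joint arm with a two-finger parallel gripper is mounted at the origin on the work surface. World frame = base frame: x ahead of the robot, y to its left, z up, the work surface at z = 0. Lengths are in m, angles in rad, forces in N, time in s.
With the tool pointing down it reaches from about 0.225 to 0.875 m from the base axis. Payload 3.4 kg.
Tool frame: the origin (TCP) lies between the finger pads; the fingertips stand 8 mm ahead of it and the grasp point (between the pads) lies 11 mm behind it; z points along the fingers, y is the line along which they close (so a half turn about z gives the same grasp; the last joint's range is limited). The gripper opens to 85 mm and grips with 20 to 120 N. Pads are 22 mm wide; open, the fingers measure 114 mm over their backs; the gripper's body (76 mm by 85 mm) begins 54 mm behind the grasp point. The pads swing forward as they close: fully open they stand 13 mm farther back than shut.
Start: joints at [-1.314, 0.276, 1.505, -0, 1.361, -0.121], TCP at [0.212, -0.534, 0.239] pointing down, gripper open.
Joint ranges: [-2.89, 2.89], [-0.75, 2.08], [0.22, 2.7], [-1.18, 4.32], [0.11, 2.71], [-2.7, 2.7]. Speed limits (rad/s): [2.57, 2.57, 3.14, 3.14, 3.14, 3.14].

INTERFACE

Orientations are given as a unit quaternion [w, x, y, z].
In Python, from rig import manip gives the robot as it stands.
- The arm moves only by the tool move_arm, never from a script. Its argument "deltas" is a list that holds one entry, the list of rows, each a list of 5 numbers: the shift along the tool's x, y, z normalised to -1 to 1, where 1 is 80 cm, then the turn about the tool's z normalised to -1 to 1, where 1 is 120 degrees, then the closure, from -1 (fully open) to 1 (shut). In form: [[[tx, ty, tz, twist, grip], ...]]. A call has 1 to 12 rows; each row is the pose to reach, as a shift and turn from the pose commanded when the call began, along the tool's axes at that moment; what a row does not reach only later rows make up. A row lasts 1/10 s, in which the tool goes at most 50 mm and 8.59 degrees, less where a joint would pass 70% of its speed; a pose out of reach is approached as far as the arm can. A call with a number of a shift or a turn outside -1 to 1 is refused whole. A call with a gripper value outside its range is refused whole. The fingers move at their own pace and stop on an object; "squeeze" is the grip in N (left out, the last holds). Time passes only in rows, so rows that repeat a pose let the fingers close. It gives the time, the measured TCP pose, the force, the opening and the grip force at its end, in the units of the state.
- manip.get_state(): the state, without advancing time (a new reading comes with each control period).
- manip.get_image(name): name is "scene" or "top"; returns the picture (384x512x3 uint8, red, green, blue); there is no depth.
- manip.camera_params(name): a dict with "fx", "fy", "cx", "cy" (pixels), "dist" ([k1, k2, p1, p2, k3] as OpenCV has them; the pictures are not rectified), "R" (3x3) and "t" (3): a world point X has camera coordinates R X + t. Camera axes: x right, y down, z forward; pixel columns grow to the right and rows downward; lengths in m; the calibration is good to about 2 mm. A picture is of the moment at which its call begins. camera_params takes no time and is no camera call.
- manip.sign_off(): hands the job in; it is judged then, once.
The state is a dict: "clock": time; "qpos": joint angles; "qd": joint speeds; "effort": joint torques, N m; "position": TCP position; "ee_rot": TCP orientation; "contact_force": force on the tool from outside, world axes, zero at the start; "moment": the same for the moment, N m; "width": finger opening in m; "gripper_force": force on a finger pad.
Only numpy, scipy, OpenCV 4.12 (cv2) and the standard library are available. Lean on these libraries where they do the work, as an engineer would, in place of code of your own. Each camera call takes 0.05 s, during which the arm holds its last target. There are 200 camera calls.

TASK

Set out the bench: put the steel block centred and square on the black rubber pad with the wide brass band standing upright on its middle (hole upwards), the small brass ring flat on the middle of the wooden block, and the little jar upright, midway between the pad and the wooden block. Lay the file on the bench beside the wooden block, on the side away from the pad: parallel to the block's side, handle towards the robot, the file's middle level with the block's and about 8 cm from the block's centre. Leave the pliers and the big jar where they are.

Things in the scene. Friction and masses are not known exactly. Their poses are not given: they have to be found in the camera images.
- pad: TARGET, fixed: black rubber pad, 100 x 100 x 15 mm. Origin: centre of its underside, on the bench; z up, x and y along its sides, x roughly away from the robot. The wooden block's centre lies 195 to 205 mm away along the pad's +y or -y axis (which side varies), less than 7 mm off that axis.
- wood_block: TARGET, fixed: small hardwood block, 50 x 50 mm, 30 mm high, flat top. Origin: centre of its underside; z up, x and y along its sides, x roughly away from the robot. It is about parallel to the pad (within 0.1 rad). The file goes along its x axis, 80 mm out along its y axis, on the side away from the pad.
- steel_block: Loose: bare steel bench block, 60 x 60 mm, 20 mm high, about 0.56 kg. Origin: centre of its underside; z up, x and y along its sides. Either pair of sides can be gripped, and it may be set down in any of its four quarter turns.
- band: Loose: wide brass band (bangle), a plain short tube with its axis upright: outside diameter 56 mm, inside 50 mm, 28 mm high, about 0.12 kg. Origin: centre of its underside (in the middle of the hole), z up its axis. Can be gripped across its outside.
- small_ring: Loose: small brass ring lying flat: outside diameter 36 mm, inside 26 mm, 12 mm high, about 45 g. Origin: centre of its underside (in the middle of the hole), z up its axis. Can be gripped across its outside.
- jar: Loose: little closed clear-glass jar with a steel lid, diameter 44 mm (lid 41 mm), 52 mm high, glass part 38 mm high below its shoulder, about 90 g. Origin: centre of its underside; z up.
- file: Loose: short hand file with a wooden handle, lying flat, 170 mm long. Origin: on the underside, midway along its length. x runs along it towards the tip of the blade, z up. Handle (wood with a brass collar): from x = -85 to +10 mm, 18 mm wide, 16 mm high; steel blade: from x = 10 to 85 mm, 14 mm wide, 5 mm high. About 70 g, centre of mass at the origin; grip it across the handle at the origin.
- pliers: Bystander, loose, not to be moved: blue-handled pliers lying flat, 135 mm long, 60 mm wide, 13 mm high. Origin: under the pivot; x towards the jaws.
- big_jar: Bystander, loose, not to be moved: big amber jar with dark lid, diameter 70 mm, 74 mm high. Origin: centre of its underside.
Not all that is in view belongs to the job. Of the things that look like the pad, take the one that is farthest to the robot's left at the start.

How it is judged:
By the outcome, as a careful person would: the job done as asked, in the order asked, and still so for the second after the job is handed in, with the robot touching nothing.
It also fails if it takes over 128 s, if anything falls off the work surface, if the arm or the gripper's body presses on something with over 40 N, if the wrist force passes 120 N, or if a joint passes its speed limit or range.

## Working session

There is one attempt and no reset: what is moved stays moved. The work goes in short steps, Python scripts to look and compute and a tool call to move; the robot and the scene stay as the last step left them, time stands still between calls to the robot, and variables do not carry over. Pictures are saved under pics/ and viewed, at most 14 in all, crops included, and the job is handed in when it is done.

Besides the shell and the picture viewer there is one more tool, called after "Call:" as name(argument=value, ...) on one line, values as JSON. move_arm: Moves the arm, as the interface text tells. Scaled input: -1 to 1 covers 80 cm each way for a shift and 120 degrees each way for a turn. Its arguments: {"type":"object","properties":{"deltas":{"type":"array","items":{"type":"array","items":{"type":"array","items":{"type":"number","minimum":-1,"maximum":1}}}},"squeeze":{"type":"number"}},"required":["deltas"]}

```bash
mkdir -p pics; ls
python3 - <<'E'
from rig import manip
import cv2
for n in("scene","top"):
    im=manip.get_image(n); cv2.imwrite(f"pics/{n}0.png",cv2.resize(im[:,:,::-1],(800,600),interpolation=cv2.INTER_CUBIC)); cv2.imwrite(f"raw_{n}.png",im[:,:,::-1])
    print(n,manip.camera_params(n))
print(manip.get_state())
E
```

```text
pics
scene {'fx': 409.9863643583236, 'fy': 409.9863643583236, 'cx': 249.99354951868654, 'cy': 191.43005605083428, 'dist': array([0.0260256, 0.       , 0.       , 0.       , 0.       ]), 'R': array([[-0.80114979,  0.59845611,  0.00304755],
       [ 0.38225557,  0.51562825, -0.76681692],
       [-0.46047768, -0.61317028, -0.64185864]]), 't': array([ 0.5168387 , -0.129744  ,  1.67775417])}
top {'fx': 362.73632949879453, 'fy': 362.73632949879453, 'cx': 253.33559504455957, 'cy': 186.0503339443625, 'dist': array([-0.06106042,  0.        ,  0.        ,  0.        ,  0.        ]), 'R': array([[-0.00485553, -0.99958324, -0.02845662],
       [-0.99780016,  0.00672441, -0.0659516 ],
       [ 0.06611547,  0.02807379, -0.99741697]]), 't': array([-0.06550406,  0.56998583,  1.08545601])}
{'clock': 0.1, 'qpos': array([-1.31401648e+00,  2.76534041e-01,  1.50601286e+00, -8.00747797e-07,
        1.36072795e+00, -1.21022258e-01]), 'qd': array([-3.55966352e-04, -1.31055312e-03, -2.43114675e-03, -8.42411854e-05,
        6.60649888e-04,  9.21943780e-04]), 'effort': array([ 1.96491630e-03, -4.17697477e+01, -2.46405762e+01, -8.69829137e-05,
        5.92016833e-03, -1.25340728e-05]), 'position': array([ 0.2119677 , -0.53399848,  0.23852239]), 'ee_rot': array([-8.39134595e-04,  9.82210825e-01,  1.87779626e-01, -5.74394934e-05]), 'contact_force': array([-0.01585081,  0.15840146, -0.36343361]), 'moment': array([ 0.03657574, -0.0005782 ,  0.01800094]), 'gripper_force': 0.0, 'width': 0.08532667112868787}
```

View pics/scene0.png

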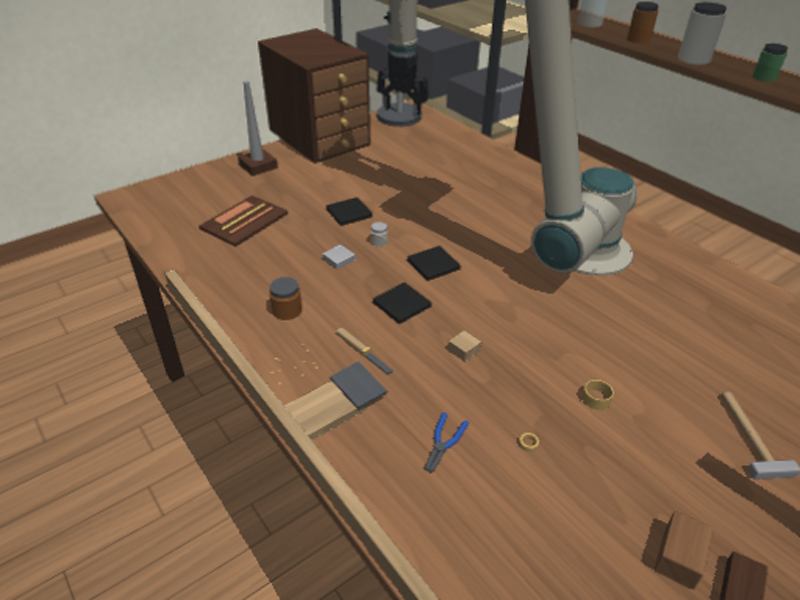

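View pics/top0.png

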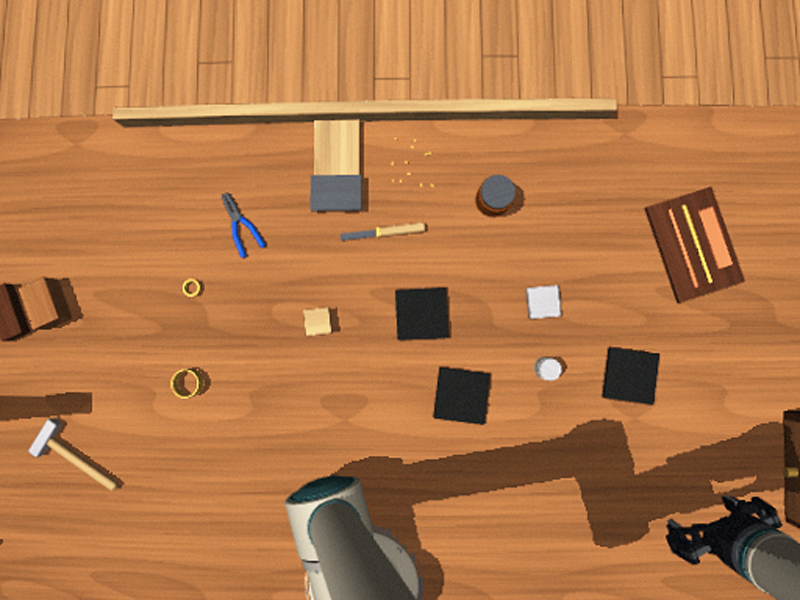

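The top view shows three pad-like squares: A (423,314), B (463,395) and C (631,375). A is farthest to the robot's left (+y is image left), and the wooden block at (317,321) sits about 200 mm beyond it on +y. In the scene view A is at (402,302). The other top-view positions are:
- Steel block: (544,302)
- Band: (188,383)
- Small ring: (192,288)
- Jar: (549,368)
- File: (383,232)

Next I'll mask these objects and triangulate them.

```bash
cat > h.py <<'E'
import cv2, numpy as np
from rig import manip
CP={n:manip.camera_params(n) for n in("scene","top")}
def ray(n,uv):
    c=CP[n];K=np.array([[c['fx'],0,c['cx']],[0,c['fy'],c['cy']],[0,0,1]])
    p=cv2.undistortPoints(np.array(uv,float).reshape(-1,1,2),K,c['dist'])[:,0]
    d=np.c_[p,np.ones(len(p))]@c['R']; return -c['R'].T@c['t'],d
def plane(n,uv,z):
    o,d=ray(n,uv); return o+d*((z-o[2])/d[:,2])[:,None]
def tri(u1,u2):
    o1,d1=ray("top",u1);o2,d2=ray("scene",u2)
    A=np.c_[d1[0],-d2[0]]; s=np.linalg.lstsq(A,o2-o1,rcond=None)[0]
    p,q=o1+s[0]*d1[0],o2+s[1]*d2[0]; return (p+q)/2,np.linalg.norm(p-q)
def proj(n,X):
    c=CP[n];K=np.array([[c['fx'],0,c['cx']],[0,c['fy'],c['cy']],[0,0,1]])
    return cv2.projectPoints(np.array(X,float).reshape(-1,1,3),cv2.Rodrigues(c['R'])[0],c['t'],K,c['dist'])[0][:,0]
S=6
def mask(kind,bgr):
    h,s,v=[x.astype(int) for x in cv2.split(cv2.cvtColor(bgr,cv2.COLOR_BGR2HSV))]
    if kind=='pad': return v<48
    if kind=='steel': return (s<70)&(v>70)
    if kind=='jar': return (s<95)&(v>70)
    if kind=='wood': return (h>=13)&(v>105)&(s<165)
    if kind=='brass': return (h>=18)&(s>80)
    if kind=='file': return ((h>=15)&(v>120))|(s<70)
def seg(im,kind,u,v,r):
    """im BGR raw, centre raw px -> filled contour in raw px, of the largest blob"""
    x0,y0=int(u-r),int(v-r); c=im[y0:y0+2*r,x0:x0+2*r]
    c=cv2.resize(c,None,fx=S,fy=S,interpolation=cv2.INTER_CUBIC)
    m=mask(kind,c).astype(np.uint8)
    m=cv2.morphologyEx(m,cv2.MORPH_CLOSE,np.ones((9,9))); m=cv2.morphologyEx(m,cv2.MORPH_OPEN,np.ones((5,5)))
    cs,_=cv2.findContours(m,cv2.RETR_EXTERNAL,cv2.CHAIN_APPROX_NONE)
    k=max(cs,key=cv2.contourArea); cv2.drawContours(c,[k],-1,(255,0,255),1)
    k=(k[:,0]+.5)/S-.5+[x0,y0]
    return k.astype(np.float32),c
def cen(k):
    M=cv2.moments(k); return np.array([M['m10'],M['m01']])/M['m00']
E
cat > m0.py <<'E'
from h import *
O={'pad':('pad',423,314,402,302,24,.0075),'wood':('wood',317,321,465,346,16,.015),'steel':('steel',544,302,339,257,18,.01),
'band':('brass',188,383,598,394,18,.014),'ring':('brass',192,288,529,441,12,.006),'jar':('jar',549,368,379,234,16,.026),'file':('file',383,232,364,350,32,.006)}
I={n:cv2.imread(f"raw_{n}.png") for n in("top","scene")}
T=[]
for o,(kd,a,b,c,d,r,z) in O.items():
    kt,ct=seg(I['top'],kd,a*.64,b*.64,r); ks,cs=seg(I['scene'],kd,c*.64,d*.64,r)
    P=plane("top",cen(kt),z)[0];Q=plane("scene",cen(ks),z)[0];X,g=tri(cen(kt),cen(ks))
    W=plane("top",kt,z)[:,:2].astype(np.float32); R=cv2.minAreaRect(W*1000)
    print(o,'top',P[:2].round(4),'scene',Q[:2].round(4),'z',X[2].round(4),'gap',g.round(4),'rect',np.round(R[1],1),'ang',round(R[2],2))
    T+=[cv2.resize(x,(160,160)) for x in(ct,cs)]
T.append(np.zeros_like(T[0]))
cv2.imwrite("pics/"+__import__('sys').argv[1],np.vstack([np.hstack(T[i:i+5]) for i in(0,5,10)]))
E
python3 m0.py seg1.png
```

```text
pad top [ 0.5258 -0.1186] scene [ 0.5289 -0.1142] z 0.003 gap 0.0005 rect [97.9 99.2] ang 2.53
wood top [0.5144 0.0933] scene [0.5124 0.0838] z 0.0223 gap 0.0045 rect [98.6 97.4] ang 89.86
steel top [ 0.5474 -0.356 ] scene [ 0.5478 -0.3533] z 0.0083 gap 0.0014 rect [62.1 64.7] ang 5.2
band top [0.3909 0.3465] scene [0.3926 0.3463] z 0.0133 gap 0.0012 rect [57.7 66.6] ang 26.25
ring top [0.5803 0.3429] scene [0.5816 0.3428] z 0.0053 gap 0.001 rect [36.9 38.1] ang 1.2
jar top [ 0.4187 -0.3581] scene [ 0.4198 -0.3552] z 0.0237 gap 0.0009 rect [53.4 44.1] ang 89.04
file top [0.7626 0.0297] scene [0.7696 0.0289] z 0.0026 gap 0.0059 rect [59.9 57.1] ang 0.03
```

View pics/seg1.png

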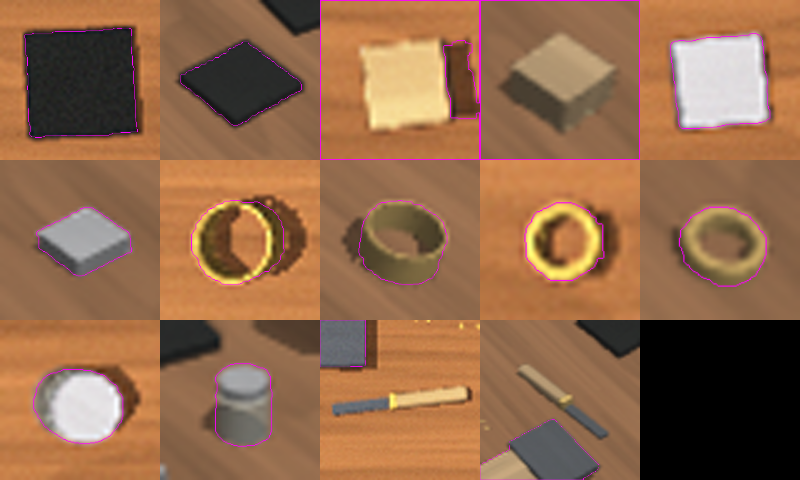

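The crops show the chosen pad A as a plain black square, about 98 x 99 mm, with (x, y) near (0.527, -0.116). That makes it the leftmost of the three. Steel, band, ring and jar come out at the right heights and sizes. The wood and file masks failed, so I'll redo those two and work out the first move.

```bash
cat > mv.py <<'E'
import numpy as np
from rig import manip
def pose():
    s=manip.get_state(); w,x,y,z=s['ee_rot']; return s['position'],np.degrees(2*np.arctan2(y,x))
def plan(*tg):
    """targets (x,y,z,yaw deg of tool x) -> normalised rows; yaw taken within half a turn"""
    p,f=pose(); a=np.radians(f); tx=[np.cos(a),np.sin(a)]; ty=[np.sin(a),-np.cos(a)]
    print('at',p.round(4),'yaw',round(f,2))
    for t in tg:
        d=np.array(t[:3])-p; tw=(f-t[3]+180)%360-180
        print(t,'->',np.round([d[:2]@tx/.8,d[:2]@ty/.8,-d[2]/.8,tw/120],4).tolist())
E
cat > m1.py <<'E'
from h import *
im=cv2.imread("raw_top.png")
def near(c,m,u,x0,y0):
    cs,_=cv2.findContours(m.astype(np.uint8),cv2.RETR_EXTERNAL,cv2.CHAIN_APPROX_NONE)
    cs=[k for k in cs if cv2.contourArea(k)>300]; k=min(cs,key=lambda k:-cv2.pointPolygonTest(k,(c.shape[1]/2,c.shape[0]/2),True))
    cv2.drawContours(c,[k],-1,(255,0,255),1); return ((k[:,0]+.5)/S-.5+[x0,y0]).astype(np.float32)
def crop(u,v,rx,ry):
    x0,y0=int(u-rx),int(v-ry); return cv2.resize(im[y0:y0+2*ry,x0:x0+2*rx],None,fx=S,fy=S,interpolation=cv2.INTER_CUBIC),x0,y0
out=[]
for o,u,v,rx,ry,z in(('wood',317*.64,321*.64,16,16,.03),('file',383*.64,232*.64,34,11,.008)):
    c,x0,y0=crop(u,v,rx,ry)
    lab=cv2.cvtColor(c,cv2.COLOR_BGR2LAB).astype(int); bg=np.median(np.r_[lab[:6].reshape(-1,3),lab[-6:].reshape(-1,3)],0)
    print(o,'bg',bg,'mid',lab[lab.shape[0]//2,lab.shape[1]//2])
    m=(lab[:,:,0]>bg[0]+22) if o=='wood' else (lab[:,:,0]>bg[0]+20)|(lab[:,:,1]<bg[1]-12)
    m=cv2.morphologyEx(m.astype(np.uint8),cv2.MORPH_CLOSE,np.ones((9,9)))
    k=near(c,m,u,x0,y0); W=plane("top",k,z)[:,:2].astype(np.float32); R=cv2.minAreaRect(W*1000)
    print(o,plane("top",cen(k),z)[0].round(4),'rect c',np.round(R[0],1),np.round(R[1],1),round(R[2],2)); out.append(c)
    if o=='file':
        h=cv2.boxPoints(R);print(h.round(1).tolist())
cv2.imwrite("pics/seg2.png",np.hstack([cv2.resize(c,None,fx=198/c.shape[0],fy=198/c.shape[0]) for c in out]))
E
python3 m1.py
python3 - <<'E'
from mv import *
plan((.5475,-.3550,.12,5.2),(.5475,-.355,.012,5.2))
E
```

```text
wood bg [147. 149. 167.] mid [209 133 164]
wood [0.5115 0.0846 0.03  ] rect c [512.  85.] [52.8 50.6] 7.29
file bg [149. 150. 167.] mid [212 132 165]
file [ 0.6891 -0.0461  0.008 ] rect c [690.1 -42.2] [ 20.9 170.7] 5.75
[[671.0999755859375, 41.70000076293945], [688.2000122070312, -128.10000610351562], [709.0, -126.0], [691.9000244140625, 43.79999923706055]]
at [ 0.212  -0.534   0.2385] yaw 21.65
(0.5475, -0.355, 0.12, 5.2) -> [0.4724, -0.0533, 0.1482, 0.1371]
(0.5475, -0.355, 0.012, 5.2) -> [0.4724, -0.0533, 0.2832, 0.1371]
```

View pics/seg2.png

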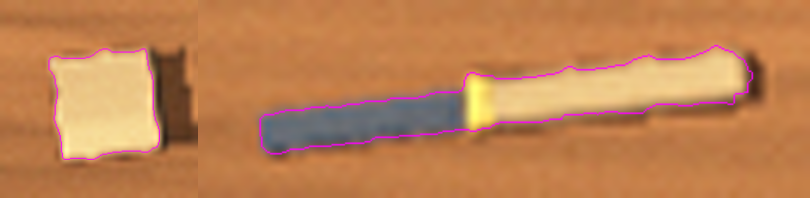

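The wood centre is about (0.512, 0.085) with yaw 7.3°, 0.204 m along the pad's +y, which fits the description. The file's middle is about (0.690, -0.042), 171 mm long, tip towards +y. I'll go for the steel block.

Call:
move_arm(deltas=[[[0.4724, -0.0533, 0.148, 0.137, -1], [0.4724, -0.0533, 0.148, 0.137, -1], [0.4724, -0.0533, 0.148, 0.137, -1], [0.4724, -0.0533, 0.148, 0.137, -1], [0.4724, -0.0533, 0.148, 0.137, -1], [0.4724, -0.0533, 0.148, 0.137, -1], [0.4724, -0.0533, 0.148, 0.137, -1], [0.4724, -0.0533, 0.148, 0.137, -1], [0.4724, -0.0533, 0.148, 0.137, -1], [0.4724, -0.0533, 0.2, 0.137, -1], [0.4724, -0.0533, 0.25, 0.137, -1], [0.4724, -0.0533, 0.283, 0.137, -1]]], squeeze=50)

```text
clock: 1.3
position: [0.5458, -0.3546, 0.0102]
ee_rot: [-0.001, 0.999, 0.046, -0.002]
contact_force: [-0.4, -0.4, 0.7]
width: 0.0854
gripper_force: 0.0
```

Call:
move_arm(deltas=[[[0, 0, 0, 0, -1], [0, 0, 0, 0, 1], [0, 0, 0, 0, 1], [0, 0, 0, 0, 1], [0, 0, 0, 0, 1], [0, 0, 0, 0, 1], [0, 0, 0, 0, 1], [0, 0, 0, 0, 1]]])

```text
clock: 2.1
position: [0.5485, -0.356, 0.0154]
ee_rot: [0.001, 0.999, 0.045, 0.001]
contact_force: [-0.9, 1.3, 6.5]
width: 0.0583
gripper_force: 56.8
```

```bash
cat > snap.py <<'E'
import sys; from h import *
# usage: snap.py tag : saves raws; optional crop montage x y (world) z r
tag=sys.argv[1]; T=[]
for n in("top","scene"):
    im=manip.get_image(n)[:,:,::-1].copy(); cv2.imwrite(f"raw_{n}.png",im)
    if len(sys.argv)>2:
        x,y,z=map(float,sys.argv[2:5]); r=int(sys.argv[5]); u,v=proj(n,[x,y,z])[0].astype(int)
        u=min(max(u,r),512-r);v=min(max(v,r),384-r)
        T.append(cv2.resize(im[v-r:v+r,u-r:u+r],(400,400),interpolation=cv2.INTER_CUBIC)); print(n,'crop origin',u-r,v-r)
if T: cv2.imwrite(f"pics/{tag}.png",np.hstack(T))
E
python3 snap.py grip1 .5485 -.356 .02 40; python3 -c "
from mv import *
s=manip.get_state();print(s['position'],s['contact_force'],s['moment'],s['width'],s['qd'].round(3))"
```

```text
top crop origin 308 152
scene crop origin 175 121
[ 0.54851844 -0.35598345  0.01540306] [-0.95778771  1.99065595  6.66296723] [ 0.61253029  0.18486321 -0.03397777] 0.058590785523658935 [-0.    -0.002 -0.    -0.001 -0.     0.   ]
```

View pics/grip1.png

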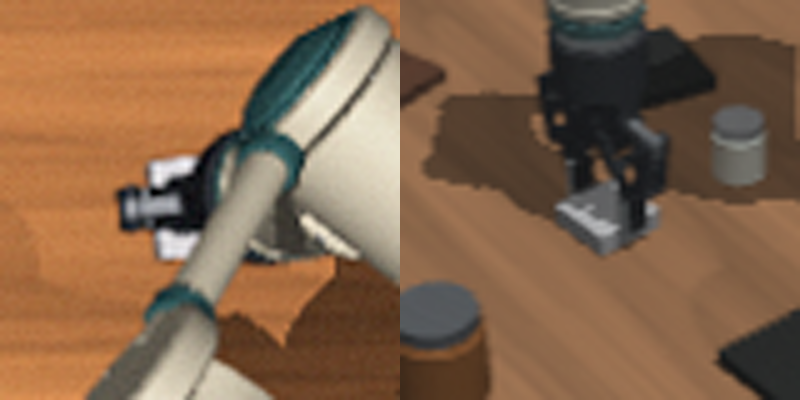

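Call:
move_arm(deltas=[[[0, 0, -0.05, 0, 1], [0, 0, -0.1, 0, 1], [0, 0, -0.1, 0, 1], [0, 0, -0.1, 0, 1]]])

```text
clock: 2.6
position: [0.5476, -0.3557, 0.0932]
ee_rot: [0.001, 0.999, 0.045, 0.0]
contact_force: [0.4, 1.0, -6.5]
width: 0.0587
gripper_force: 59.1
```

```bash
python3 -c "
from mv import *
s=manip.get_state();print(s['position'],s['contact_force'],s['moment'],s['width'],s['qd'].round(3))
plan((.5268,-.1186,.096,2.5),(.5268,-.1186,.031,2.5))"
```

```text
[ 0.54761786 -0.35570771  0.09324549] [ 0.41573411  1.0234795  -6.46111616] [-0.04018799  0.00711726 -0.009148  ] 0.05865950218975523 [-0.     0.039  0.053  0.001  0.014  0.002]
at [ 0.5476 -0.3557  0.0932] yaw 5.21
(0.5268, -0.1186, 0.096, 2.5) -> [0.001, -0.2975, -0.0034, 0.0226]
(0.5268, -0.1186, 0.031, 2.5) -> [0.001, -0.2975, 0.0778, 0.0226]
```

Call:
move_arm(deltas=[[[0, -0.2975, 0, 0.0226, 1], [0, -0.2975, 0, 0.0226, 1], [0, -0.2975, 0, 0.0226, 1], [0, -0.2975, 0, 0.0226, 1], [0, -0.2975, 0, 0.0226, 1], [0, -0.2975, 0, 0.0226, 1], [0, -0.2975, 0.04, 0.0226, 1], [0, -0.2975, 0.06, 0.0226, 1], [0, -0.2975, 0.07, 0.0226, 1], [0, -0.2975, 0.07, 0.0226, 1], [0, -0.2975, 0.07, 0.0226, 1]]])

```text
clock: 3.7
position: [0.5261, -0.1189, 0.0366]
ee_rot: [0.0, 1.0, 0.022, -0.0]
contact_force: [0.6, 0.6, -5.6]
width: 0.0585
gripper_force: 59.2
```

```bash
python3 -c "
from mv import *
s=manip.get_state();print(s['position'],s['contact_force'])
plan((.526,-.1186,.031,2.5))"
```

```text
[ 0.52613598 -0.11889781  0.03659912] [ 0.55847283  0.59854823 -5.63348165]
at [ 0.5261 -0.1189  0.0366] yaw 2.47
(0.526, -0.1186, 0.031, 2.5) -> [-0.0002, -0.0004, 0.007, -0.0003]
```

Call:
move_arm(deltas=[[[0, 0, 0.003, 0, 1], [0, 0, 0.006, 0, 1], [0, 0, 0.0073, 0, 1], [0, 0, 0.0073, 0, 1], [0, 0, 0.0073, 0, 1]]])

```text
clock: 4.2
position: [0.5262, -0.1185, 0.0313]
ee_rot: [0.0, 1.0, 0.022, 0.0]
contact_force: [-0.4, 0.3, -5.6]
width: 0.0578
gripper_force: 59.3
```

Call:
move_arm(deltas=[[[0, 0, 0, 0, -1], [0, 0, 0, 0, -1], [0, 0, 0, 0, -1], [0, 0, 0, 0, -1], [0, 0, -0.04, 0, -1], [0, 0, -0.1, 0, -1], [0, 0, -0.16, 0, -1], [0, 0, -0.2, 0, -1], [0, 0, -0.2, 0, -1]]])

```text
clock: 5.1
position: [0.5293, -0.1196, 0.1967]
ee_rot: [0.002, 1.0, 0.022, 0.006]
contact_force: [-0.2, -1.2, 0.2]
width: 0.0852
gripper_force: 0.0
```

```bash
python3 -c "
from mv import *
plan((.39,.3465,.18,90),(.39,.3465,.012,90))"
```

```text
at [ 0.5293 -0.1196  0.1967] yaw 2.5
(0.39, 0.3465, 0.18, 90) -> [-0.1486, -0.5896, 0.0209, -0.7292]
(0.39, 0.3465, 0.012, 90) -> [-0.1486, -0.5896, 0.2309, -0.7292]
```

Call:
move_arm(deltas=[[[-0.1439, -0.588, 0.03, 0, -1], [-0.1439, -0.588, 0.03, 0, -1], [-0.1439, -0.588, 0.03, 0, -1], [-0.1439, -0.588, 0.03, 0, -1], [-0.1439, -0.588, 0.03, 0, -1], [-0.1439, -0.588, 0.03, 0, -1], [-0.1439, -0.588, 0.03, 0, -1], [-0.1439, -0.588, 0.03, 0, -1], [-0.1439, -0.588, 0.03, 0, -1], [-0.1439, -0.588, 0.03, 0, -1], [-0.1439, -0.588, 0.06, 0, -1], [-0.1439, -0.588, 0.1, 0, -1]]], squeeze=30)

```text
clock: 6.3
position: [0.3907, 0.3484, 0.1109]
ee_rot: [-0.001, 1.0, 0.023, 0.001]
contact_force: [0.1, 0.1, -0.4]
width: 0.0852
gripper_force: 0.0
```

```bash
cat > chk.py <<'E'
from h import *
im=manip.get_image("top")[:,:,::-1].copy(); cv2.imwrite("raw_top.png",im)
u,v=proj("top",[.526,-.1186,.015])[0]
k,c=seg(im,'pad',u,v,24); R=cv2.minAreaRect(plane("top",k,.0075)[:,:2].astype(np.float32)*1000)
s,c2=seg(im,'steel',u,v,24); R2=cv2.minAreaRect(plane("top",s,.025)[:,:2].astype(np.float32)*1000)
print('pad',plane("top",cen(k),.0075)[0].round(4),np.round(R[1],1),R[2]);print('steel',plane("top",cen(s),.025)[0].round(4),np.round(R2[1],1),R2[2])
cv2.imwrite("pics/chk.png",np.hstack([c,c2]))
E
python3 chk.py; python3 -c "
from mv import *
plan((.3915,.3465,.012,2.5))"
```

```text
pad [ 0.5258 -0.1186  0.0075] [97.9 99.3] 2.5343143939971924
steel [ 0.5253 -0.1192  0.025 ] [64.4 63.5] 2.532282829284668
at [0.387  0.3452 0.1051] yaw 2.6
(0.3915, 0.3465, 0.012, 2.5) -> [0.0057, -0.0014, 0.1164, 0.0008]
```

Call:
move_arm(deltas=[[[0.001, 0, 0.05, 0, -1], [0.001, 0, 0.09, 0, -1], [0.001, 0, 0.12, 0, -1], [0.001, 0, 0.12, 0, -1], [0.001, 0, 0.12, 0, -1]]])

```text
clock: 6.85
position: [0.3914, 0.3463, 0.0151]
ee_rot: [0.0, 1.0, 0.022, -0.0]
contact_force: [-0.0, -0.7, 0.4]
width: 0.0853
gripper_force: 0.0
```

Call:
move_arm(deltas=[[[0, 0, 0, 0, 1], [0, 0, 0, 0, 1], [0, 0, 0, 0, 1], [0, 0, 0, 0, 1], [0, 0, 0, 0, 1], [0, 0, 0, 0, 1], [0, 0, 0, 0, 1]]])

```text
clock: 7.55
position: [0.3923, 0.347, 0.0168]
ee_rot: [-0.001, 1.0, 0.022, 0.001]
contact_force: [-0.7, -1.2, 4.7]
width: 0.0543
gripper_force: 31.1
```

Call:
move_arm(deltas=[[[0, 0, -0.05, 0, 1], [0, 0, -0.11, 0, 1], [0.1422, 0.5884, -0.125, 0, 1], [0.1422, 0.5884, -0.125, 0, 1], [0.1422, 0.5884, -0.125, 0, 1], [0.1422, 0.5884, -0.125, 0, 1], [0.1422, 0.5884, -0.125, 0, 1], [0.1422, 0.5884, -0.125, 0, 1], [0.1422, 0.5884, -0.125, 0, 1], [0.1422, 0.5884, -0.125, 0, 1], [0.1422, 0.5884, -0.125, 0, 1], [0.1422, 0.5884, -0.125, 0, 1]]])

```text
clock: 8.75
position: [0.5266, -0.1223, 0.1162]
ee_rot: [0.001, 1.0, 0.021, 0.001]
contact_force: [-0.0, 0.0, -1.8]
width: 0.0541
gripper_force: 33.3
```

Call:
move_arm(deltas=[[[0, 0, 0, 0, 1], [0, 0, 0.04, 0, 1], [0, 0, 0.06, 0, 1], [0, 0, 0.07, 0, 1], [0, 0, 0.07, 0, 1], [0, 0, 0.07, 0, 1], [0, 0, 0.07, 0, 1]]])

```text
clock: 9.45
position: [0.5264, -0.1188, 0.0602]
ee_rot: [0.0, 1.0, 0.022, 0.001]
contact_force: [-0.1, -0.3, -1.1]
width: 0.0542
gripper_force: 33.2
```

```bash
python3 -c "
from mv import *
print(manip.get_state()['contact_force'])
plan((.5257,-.1188,.0515,2.5))"
```

```text
[-0.052364   -0.33534395 -1.12050907]
at [ 0.5264 -0.1188  0.0602] yaw 2.52
(0.5257, -0.1188, 0.0515, 2.5) -> [-0.0009, -0.0, 0.0109, 0.0002]
```

Call:
move_arm(deltas=[[[0, 0, 0.005, 0, 1], [-0.0005, 0, 0.009, 0, 1], [-0.0005, 0, 0.0109, 0, 1], [-0.0005, 0, 0.0109, 0, 1], [-0.0005, 0, 0.0109, 0, 1]]])

```text
clock: 9.95
position: [0.5254, -0.1188, 0.0518]
ee_rot: [0.0, 1.0, 0.022, 0.001]
contact_force: [-3.0, 0.9, 9.7]
width: 0.054
gripper_force: 34.2
```

Call:
move_arm(deltas=[[[0, 0, 0, 0, -1], [0, 0, 0, 0, -1], [0, 0, 0, 0, -1], [0, 0, 0, 0, -1], [0, 0, -0.04, 0, -1], [0, 0, -0.08, 0, -1], [0, 0, -0.12, 0, -1], [0, 0, -0.15, 0, -1], [0, 0, -0.15, 0, -1]]])

```text
clock: 10.85
position: [0.5274, -0.1196, 0.1738]
ee_rot: [0.001, 1.0, 0.022, 0.004]
contact_force: [0.3, -0.2, -0.3]
width: 0.0855
gripper_force: 0.0
```

```bash
python3 -c "
from mv import *
plan((.581,.343,.12,2.5),(.581,.343,.0105,2.5))"
```

```text
at [ 0.5274 -0.1196  0.1738] yaw 2.5
(0.581, 0.343, 0.12, 2.5) -> [0.0921, -0.5748, 0.0673, -0.0]
(0.581, 0.343, 0.0105, 2.5) -> [0.0921, -0.5748, 0.2042, -0.0]
```

Call:
move_arm(deltas=[[[0.094, -0.574, 0.05, 0, -1], [0.094, -0.574, 0.05, 0, -1], [0.094, -0.574, 0.05, 0, -1], [0.094, -0.574, 0.05, 0, -1], [0.094, -0.574, 0.05, 0, -1], [0.094, -0.574, 0.05, 0, -1], [0.094, -0.574, 0.05, 0, -1], [0.094, -0.574, 0.05, 0, -1], [0.094, -0.574, 0.05, 0, -1], [0.094, -0.574, 0.05, 0, -0.4], [0.094, -0.574, 0.08, 0, -0.4], [0.094, -0.574, 0.1, 0, -0.4]]])

```text
clock: 12.05
position: [0.5791, 0.3434, 0.0878]
ee_rot: [0.001, 1.0, 0.023, -0.001]
contact_force: [-0.6, -0.1, -0.3]
width: 0.0597
gripper_force: 0.0
```

Call:
move_arm(deltas=[[[0, 0, 0.04, 0, -0.4], [0, 0, 0.07, 0, -0.4], [0, 0, 0.07, 0, -0.4], [0, 0, 0.07, 0, -0.4]]])

```text
clock: 12.45
position: [0.5799, 0.3426, 0.0335]
ee_rot: [0.001, 1.0, 0.022, -0.001]
contact_force: [0.2, -0.2, -0.2]
width: 0.0597
gripper_force: 0.0
```

```bash
python3 snap.py band .526 -.1186 .05 32; python3 -c "
from mv import *
print(manip.get_state()['width'])
plan((.581,.343,.011,2.5))"
```

```text
top crop origin 238 168
scene crop origin 224 151
0.059709115806356974
at [0.5813 0.3434 0.0356] yaw 2.48
(0.581, 0.343, 0.011, 2.5) -> [-0.0004, 0.0004, 0.0307, -0.0002]
```

View pics/band.png

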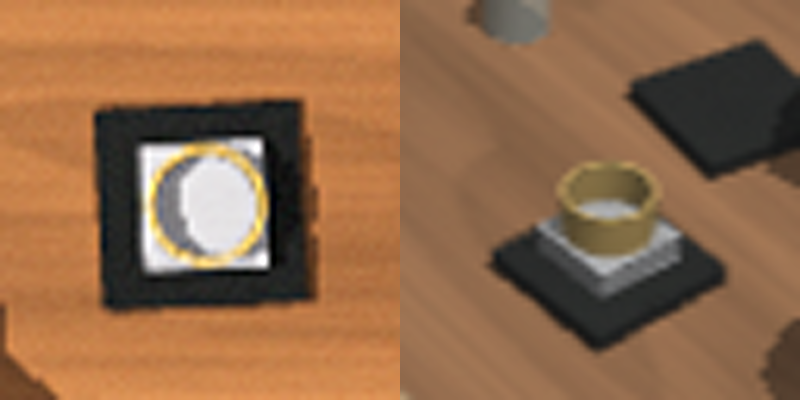

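The band stands upright on the steel block, which sits square on the pad. The rim centre is near (207,206) in the crop and the block's centre near (204,205). I'll measure the rim offset and grip the small ring.

Run:
```python
from h import *
im=cv2.imread("raw_top.png"); x0,y0=int(238+15),int(168+15)
c=cv2.resize(im[y0:y0+38,x0:x0+38],None,fx=6,fy=6,interpolation=cv2.INTER_CUBIC)
h,s,v=cv2.split(cv2.cvtColor(c,cv2.COLOR_BGR2HSV)); m=((s>110)&(v>110)&(h>12)).astype(np.uint8)
m[:30]=0;m[-30:]=0;m[:,:30]=0;m[:,-30:]=0
k=max(cv2.findContours(m,cv2.RETR_EXTERNAL,cv2.CHAIN_APPROX_NONE)[0],key=cv2.contourArea)
e=cv2.fitEllipse(k);print(e)
uv=(np.array(e[0])+.5)/6-.5+[x0,y0];print(plane("top",uv,.063)[0],np.array(e[1])/6*3.05/1.06)
```

```text
((109.0276107788086, 106.57217407226562), (107.25981903076172, 110.1792984008789), 176.47300720214844)
[ 0.52463093 -0.12051685  0.063     ] [51.43749183 52.83755662]
```

Call:
move_arm(deltas=[[[0, 0, 0.015, 0, -0.4], [0, 0, 0.028, 0, -0.4], [0, 0, 0.028, 0, -0.4], [0, 0, 0.028, 0, 1], [0, 0, 0.028, 0, 1], [0, 0, 0.028, 0, 1], [0, 0, 0.028, 0, 1], [0, 0, 0.028, 0, 1]]], squeeze=25)

```text
clock: 13.35
position: [0.5805, 0.3434, 0.0122]
ee_rot: [-0.0, 1.0, 0.022, 0.0]
contact_force: [0.1, 0.9, 1.0]
width: 0.0344
gripper_force: 25.0
```

Call:
move_arm(deltas=[[[0, 0, -0.06, 0, 1], [0, 0, -0.12, 0, 1], [-0.1, 0.3192, -0.12, 0, 1], [-0.1, 0.3192, -0.12, 0, 1], [-0.1, 0.3192, -0.12, 0, 1], [-0.1, 0.3192, -0.12, 0, 1], [-0.1, 0.3192, -0.12, 0, 1], [-0.1, 0.3192, -0.12, 0, 1], [-0.1, 0.3192, -0.12, 0, 1], [-0.1, 0.3192, -0.09, 0, 1], [-0.1, 0.3192, -0.06, 0, 1], [-0.1, 0.3192, -0.05, 0, 1]]])

```text
clock: 14.55
position: [0.5103, 0.0855, 0.0501]
ee_rot: [-0.0, 1.0, 0.022, -0.002]
contact_force: [-0.0, 0.3, -0.9]
width: 0.0344
gripper_force: 25.3
```

Call:
move_arm(deltas=[[[0, 0, 0, 0, 1], [0, 0, 0, 0, 1], [0, 0, 0, 0, 1]]])

```text
clock: 14.85
position: [0.5125, 0.0851, 0.0529]
ee_rot: [-0.0, 1.0, 0.022, 0.001]
contact_force: [0.4, 0.2, 0.2]
width: 0.0343
gripper_force: 25.3
```

```bash
python3 -c "
from mv import *
print(manip.get_state()['contact_force'],manip.get_state()['width'])
plan((.5118,.0848,.0425,2.5))"
```

```text
[0.4011476  0.2288231  0.19014474] 0.03425445044169495
at [0.5125 0.0851 0.0529] yaw 2.52
(0.5118, 0.0848, 0.0425, 2.5) -> [-0.0009, 0.0003, 0.013, 0.0002]
```

Call:
move_arm(deltas=[[[-0.0007, 0, 0.006, 0, 1], [-0.0007, 0, 0.011, 0, 1], [-0.0007, 0, 0.0125, 0, 1], [-0.0007, 0, 0.0125, 0, 1], [-0.0007, 0, 0.0125, 0, 1]]])

```text
clock: 15.35
position: [0.5107, 0.0846, 0.0421]
ee_rot: [0.0, 1.0, 0.022, -0.0]
contact_force: [-1.8, 0.5, 3.5]
width: 0.0343
gripper_force: 25.6
```

Call:
move_arm(deltas=[[[0, 0, 0, 0, -0.4], [0, 0, 0, 0, -0.4], [0, 0, 0, 0, -0.4], [0, 0, 0, 0, -0.4], [0, 0, -0.04, 0, -1], [0, 0, -0.1, 0, -1], [0, 0, -0.16, 0, -1], [0, 0, -0.2, 0, -1], [0, 0, -0.2, 0, -1]]])

```text
clock: 16.25
position: [0.5142, 0.0848, 0.2071]
ee_rot: [-0.0, 1.0, 0.022, 0.006]
contact_force: [0.9, -0.3, 0.3]
width: 0.0853
gripper_force: 0.0
```

```bash
python3 -c "
from mv import *
plan((.419,-.357,.14,-85),(.419,-.357,.018,-85),(.419,-.357,.14,95),(.419,-.357,.018,95))"
```

```text
at [0.5142 0.0848 0.2071] yaw 2.5
(0.419, -0.357, 0.14, -85) -> [-0.1429, 0.5465, 0.0839, 0.7292]
(0.419, -0.357, 0.018, -85) -> [-0.1429, 0.5465, 0.2364, 0.7292]
(0.419, -0.357, 0.14, 95) -> [-0.1429, 0.5465, 0.0839, -0.7708]
(0.419, -0.357, 0.018, 95) -> [-0.1429, 0.5465, 0.2364, -0.7708]
```

Call:
move_arm(deltas=[[[-0.14, 0.5473, 0.05, -0.77, -1], [-0.14, 0.5473, 0.05, -0.77, -1], [-0.14, 0.5473, 0.05, -0.77, -1], [-0.14, 0.5473, 0.05, -0.77, -1], [-0.14, 0.5473, 0.05, -0.77, -1], [-0.14, 0.5473, 0.05, -0.77, -1], [-0.14, 0.5473, 0.05, -0.77, -1], [-0.14, 0.5473, 0.05, -0.77, -1], [-0.14, 0.5473, 0.05, -0.77, -1], [-0.14, 0.5473, 0.05, -0.77, -1], [-0.14, 0.5473, 0.08, -0.77, -1], [-0.14, 0.5473, 0.1, -0.77, -1]]])

```text
clock: 17.45
position: [0.4166, -0.3592, 0.1195]
ee_rot: [-0.001, 0.675, 0.737, -0.0]
contact_force: [-0.3, 0.7, -0.1]
width: 0.0852
gripper_force: 0.0
```

Call:
move_arm(deltas=[[[0, 0, 0, 0, -1], [0, 0, 0, 0, -1], [0, 0, 0, 0, -1]]])

```text
clock: 17.75
position: [0.4185, -0.3577, 0.1226]
ee_rot: [0.001, 0.677, 0.736, -0.0]
contact_force: [0.5, 1.1, -0.7]
width: 0.0853
gripper_force: 0.0
```

```bash
python3 snap.py ring .5118 .0848 .04 24; python3 -c "
from mv import *
plan((.419,-.3575,.018,95))"
python3 - <<'E'
from h import *
im=cv2.imread("raw_top.png");u,v=proj("top",[.5118,.0848,.042])[0]; x0,y0=int(u-10),int(v-10)
c=cv2.resize(im[y0:y0+20,x0:x0+20],None,fx=6,fy=6,interpolation=cv2.INTER_CUBIC)
h,s,v=cv2.split(cv2.cvtColor(c,cv2.COLOR_BGR2HSV)); m=((s>150)&(v>120)&(h>=20)).astype(np.uint8)
k=max(cv2.findContours(m,cv2.RETR_EXTERNAL,cv2.CHAIN_APPROX_NONE)[0],key=cv2.contourArea)
e=cv2.fitEllipse(k);uv=(np.array(e[0])+.5)/6-.5+[x0,y0];print(plane("top",uv,.042)[0],np.array(e[1])/6*3)
E
```

```text
top crop origin 177 181
scene crop origin 273 191
at [ 0.4187 -0.3577  0.1229] yaw 94.88
(0.419, -0.3575, 0.018, 95) -> [0.0003, 0.0004, 0.1312, -0.001]
[0.51116498 0.08162851 0.042     ] [30.68585777 30.99831772]
```

View pics/ring.png

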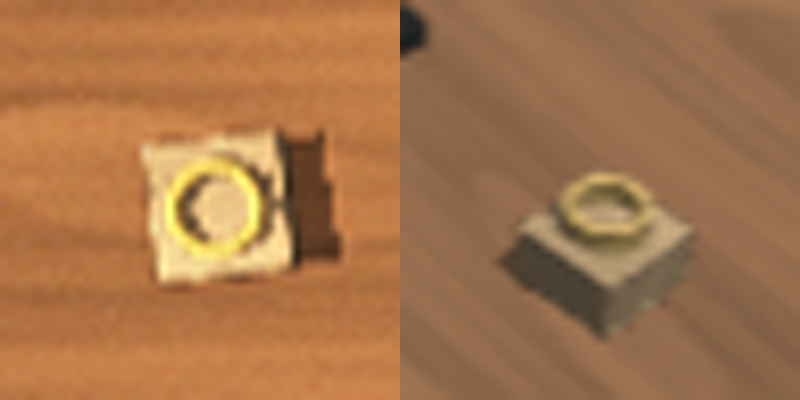

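The ring lies flat on the wooden block, at about (215,206) in the crop against a block centre near (218,207). The scene view hints it may be a few mm off, so I'll check both views enlarged.

Run:
```python
from h import *
T=[]
for n,cz in(("top",0),("scene",0)):
    im=cv2.imread(f"raw_{n}.png");u,v=proj(n,[.5118,.0848,.03])[0]; r=13;x0,y0=int(u-r),int(v-r)
    c=cv2.resize(im[y0:y0+2*r,x0:x0+2*r],(400,400),interpolation=cv2.INTER_CUBIC);f=400/26
    # drawn reference: block top square and centre at measured pose
    th=np.radians(7.3);ex=np.array([np.cos(th),np.sin(th),0]);ey=np.array([-np.sin(th),np.cos(th),0]);C=np.array([.5118,.0848,.03])
    sq=[C+a*.025*ex+b*.025*ey for a,b in((1,1),(1,-1),(-1,-1),(-1,1))]
    t=np.linspace(0,2*np.pi,40); P=lambda X:((proj(n,X)+.5-[x0,y0])*f).astype(np.int32)
    cv2.polylines(c,[P(sq)],True,(255,0,255),1)
    ci=C+[0,0,.012]+.018*np.c_[np.cos(t),np.sin(t),0*t]; cv2.polylines(c,[P(ci)],True,(0,255,0),1)
    T.append(c)
cv2.imwrite("pics/ring2.png",np.hstack(T))
```

```text
(no output)
```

View pics/ring2.png

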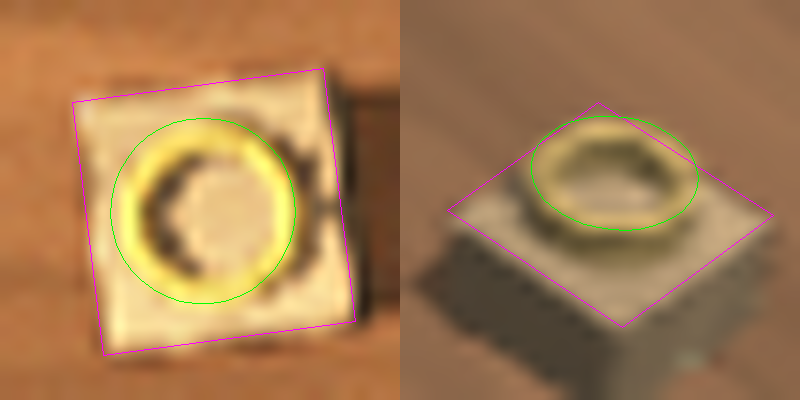

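With the outlines overlaid, the ring's centre in the top view is (210,210) against an expected (203,211), about 1 mm off. In the scene view it coincides, so the ring is good. Next, the jar.

Call:
move_arm(deltas=[[[0, 0, 0.05, 0, -1], [0, 0, 0.1, 0, -1], [0, 0, 0.133, 0, -1], [0, 0, 0.133, 0, -1], [0, 0, 0.133, 0, -1], [0, 0, 0.133, 0, 1], [0, 0, 0.133, 0, 1], [0, 0, 0.133, 0, 1], [0, 0, 0.133, 0, 1], [0, 0, 0.133, 0, 1], [0, 0, 0.133, 0, 1], [0, 0, 0.133, 0, 1]]], squeeze=25)

```text
clock: 19.05
position: [0.4188, -0.3584, 0.0171]
ee_rot: [0.001, 0.676, 0.737, -0.0]
contact_force: [-0.2, 0.4, 4.9]
width: 0.0428
gripper_force: 25.6
```

Call:
move_arm(deltas=[[[0, 0, -0.06, 0, 1], [0, 0, -0.12, 0, 1], [0, 0, -0.16, 0, 1], [0, 0, -0.16, 0, 1], [0, 0, -0.16, 0, 1]]])

```text
clock: 19.55
position: [0.418, -0.3577, 0.1443]
ee_rot: [0.001, 0.676, 0.737, -0.0]
contact_force: [-0.2, -0.0, -1.1]
width: 0.0432
gripper_force: 26.5
```

```bash
python3 -c "
from mv import *
print(manip.get_state()['contact_force'],manip.get_state()['width'])
plan((.5188,-.0170,.12,95),(.5188,-.017,.03,95))"
```

```text
[-0.23116806 -0.01305337 -1.11684726] 0.043233469968673735
at [ 0.418  -0.3577  0.1443] yaw 94.89
(0.5188, -0.017, 0.12, 95) -> [0.4136, 0.1618, 0.0304, -0.0009]
(0.5188, -0.017, 0.03, 95) -> [0.4136, 0.1618, 0.1429, -0.0009]
```

Call:
move_arm(deltas=[[[0.4173, 0.162, 0.03, 0, 1], [0.4173, 0.162, 0.03, 0, 1], [0.4173, 0.162, 0.03, 0, 1], [0.4173, 0.162, 0.03, 0, 1], [0.4173, 0.162, 0.03, 0, 1], [0.4173, 0.162, 0.03, 0, 1], [0.4173, 0.162, 0.03, 0, 1], [0.4173, 0.162, 0.03, 0, 1], [0.4173, 0.162, 0.03, 0, 1], [0.4173, 0.162, 0.08, 0, 1], [0.4173, 0.162, 0.12, 0, 1], [0.4173, 0.162, 0.145, 0, 1]]])

```text
clock: 20.75
position: [0.516, -0.0155, 0.0247]
ee_rot: [-0.002, 0.677, 0.736, -0.002]
contact_force: [0.5, -0.5, -0.3]
width: 0.0428
gripper_force: 26.5
```

Call:
move_arm(deltas=[[[0, 0, 0, 0, 1], [0, 0, 0, 0, 1], [0, 0, 0.006, 0, 1], [0, 0, 0.011, 0, 1], [0, 0, 0.0145, 0, 1], [0, 0, 0.0145, 0, 1], [0, 0, 0.0145, 0, 1]]])

```text
clock: 21.45
position: [0.5191, -0.0143, 0.0171]
ee_rot: [0.001, 0.676, 0.737, 0.0]
contact_force: [-1.0, -0.2, 6.1]
width: 0.0429
gripper_force: 27.1
```

Call:
move_arm(deltas=[[[0, 0, 0, 0, -1], [0, 0, 0, 0, -1], [0, 0, 0, 0, -1], [0, 0, 0, 0, -1], [0, 0, -0.06, 0, -1], [0, 0, -0.12, 0, -1], [0, 0, -0.18, 0, -1], [0, 0, -0.2, 0, 0], [0, 0, -0.2, 0, 0], [0, 0, -0.2, 0, 0]]])

```text
clock: 22.45
position: [0.5181, -0.0139, 0.1753]
ee_rot: [-0.0, 0.676, 0.737, -0.0]
contact_force: [-0.2, 0.2, 0.1]
width: 0.0443
gripper_force: 0.0
```

```bash
python3 -c "
from mv import *
print(manip.get_state()['width'])
plan((.690,-.0425,.1,95.75),(.690,-.0425,.012,95.75))"
```

```text
0.04433285256975647
at [ 0.5181 -0.0139  0.1753] yaw 94.89
(0.69, -0.0425, 0.1, 95.75) -> [-0.0539, 0.2111, 0.0942, -0.0071]
(0.69, -0.0425, 0.012, 95.75) -> [-0.0539, 0.2111, 0.2042, -0.0071]
```

Call:
move_arm(deltas=[[[-0.054, 0.211, 0.09, -0.007, 0], [-0.054, 0.211, 0.09, -0.007, 0], [-0.054, 0.211, 0.09, -0.007, 0], [-0.054, 0.211, 0.09, -0.007, 0], [-0.054, 0.211, 0.09, -0.007, 0], [-0.054, 0.211, 0.09, -0.007, 0], [-0.054, 0.211, 0.09, -0.007, 0]]])

```text
clock: 23.15
position: [0.6887, -0.0423, 0.1027]
ee_rot: [-0.001, 0.671, 0.742, -0.001]
contact_force: [0.2, 0.4, -0.3]
width: 0.0425
gripper_force: 0.0
```

```bash
python3 snap.py file .69 -.0425 .05 45; python3 -c "
from mv import *
plan((.690,-.0425,.012,95.75))"
```

```text
top crop origin 199 100
scene crop origin 186 168
at [ 0.6893 -0.0423  0.1043] yaw 95.74
(0.69, -0.0425, 0.012, 95.75) -> [-0.0003, 0.0008, 0.1154, -0.0001]
```

View pics/file.png

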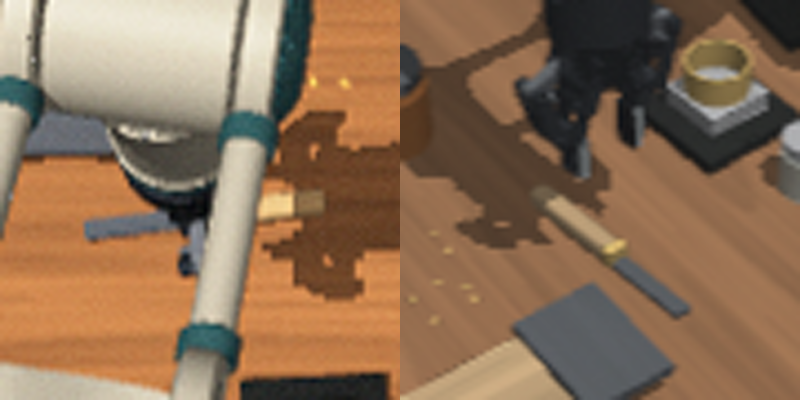

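The file is clear below the fingers, and the jar, band and steel block look right in the scene view. I'll go down and grip the file.

Call:
move_arm(deltas=[[[0, 0, 0.05, 0, 0], [0, 0, 0.09, 0, 0], [0, 0, 0.114, 0, 0], [0, 0, 0.114, 0, 0], [0, 0, 0.114, 0, 0], [0, 0, 0.114, 0, 1], [0, 0, 0.114, 0, 1], [0, 0, 0.114, 0, 1], [0, 0, 0.114, 0, 1], [0, 0, 0.114, 0, 1], [0, 0, 0.114, 0, 1]]], squeeze=30)

```text
clock: 24.35
position: [0.6919, -0.0428, 0.015]
ee_rot: [0.002, 0.671, 0.742, 0.001]
contact_force: [0.1, 0.3, 6.5]
width: 0.0173
gripper_force: 30.6
```

Call:
move_arm(deltas=[[[0, 0, -0.06, 0, 1], [0, 0, -0.12, 0, 1], [0, 0, -0.16, 0, 1], [0, 0, -0.16, 0, 1], [0, 0, -0.16, 0, 1]]])

```text
clock: 24.85
position: [0.6908, -0.0427, 0.1419]
ee_rot: [0.001, 0.671, 0.742, 0.001]
contact_force: [0.4, -0.7, -1.4]
width: 0.0168
gripper_force: 29.8
```

```bash
python3 -c "
from mv import *
print(manip.get_state()['contact_force'],manip.get_state()['width'])
t=np.radians(7.3);x,y=.5118-.08*np.sin(t),.0848+.08*np.cos(t)
plan((round(x,4),round(y,4),.13,7.3),(round(x,4),round(y,4),.03,7.3))"
```

```text
[ 0.39996048 -0.68024895 -1.35208173] 0.016843841398506004
at [ 0.6908 -0.0427  0.1419] yaw 95.73
(np.float64(0.5016), np.float64(0.1642), 0.13, 7.3) -> [0.2809, -0.2094, 0.0149, 0.7369]
(np.float64(0.5016), np.float64(0.1642), 0.03, 7.3) -> [0.2809, -0.2094, 0.1399, 0.7369]
```

Call:
move_arm(deltas=[[[0.281, -0.2094, 0.01, 0.737, 1], [0.281, -0.2094, 0.01, 0.737, 1], [0.281, -0.2094, 0.01, 0.737, 1], [0.281, -0.2094, 0.01, 0.737, 1], [0.281, -0.2094, 0.01, 0.737, 1], [0.281, -0.2094, 0.01, 0.737, 1], [0.281, -0.2094, 0.01, 0.737, 1], [0.281, -0.2094, 0.01, 0.737, 1], [0.281, -0.2094, 0.01, 0.737, 1], [0.281, -0.2094, 0.01, 0.737, 1], [0.281, -0.2094, 0.01, 0.737, 1], [0.281, -0.2094, 0.01, 0.737, 1]]])

```text
clock: 26.05
position: [0.4999, 0.164, 0.1308]
ee_rot: [0.0, 0.998, 0.064, -0.002]
contact_force: [1.3, -0.3, -0.4]
width: 0.0168
gripper_force: 29.8
```

Call:
move_arm(deltas=[[[0, 0, 0.05, 0, 1], [0, 0, 0.1, 0, 1], [0, 0, 0.13, 0, 1], [0, 0, 0.135, 0, 1], [0, 0, 0.135, 0, 1], [0, 0, 0.135, 0, 1]]])

```text
clock: 26.65
position: [0.5023, 0.1644, 0.0256]
ee_rot: [-0.0, 0.998, 0.064, 0.001]
contact_force: [0.3, 0.5, -1.0]
width: 0.0171
gripper_force: 29.8
```

```bash
python3 -c "
from mv import *
print(manip.get_state()['contact_force'],manip.get_state()['width'])
plan((.5016,.1642,.015,7.3))"
```

```text
[ 0.34334773  0.53126262 -1.01731503] 0.017141725416765504
at [0.5023 0.1644 0.0256] yaw 7.32
(0.5016, 0.1642, 0.015, 7.3) -> [-0.001, 0.0002, 0.0132, 0.0001]
```

Lower it, release with a small opening because the block is near, and withdraw upwards clear of the view.

Call:
move_arm(deltas=[[[0, 0, 0.007, 0, 1], [0, 0, 0.012, 0, 1], [0, 0, 0.0135, 0, 1], [0, 0, 0.0135, 0, 1], [0, 0, 0.0135, 0, 1], [0, 0, 0.0135, 0, 0.1], [0, 0, 0.0135, 0, 0.1], [0, 0, 0.0135, 0, 0.1], [0, 0, 0.0135, 0, 0.1]]])

```text
clock: 27.55
position: [0.5014, 0.1643, 0.0138]
ee_rot: [0.0, 0.998, 0.064, -0.0]
contact_force: [0.4, 0.4, 0.5]
width: 0.0384
gripper_force: 0.0
```

Call:
move_arm(deltas=[[[0, 0, -0.05, 0, 0.1], [0, 0, -0.1, 0, 0.1], [0, 0, -0.16, 0, 0.1], [0, 0, -0.22, 0, 0.1], [-0.1, -0.35, -0.25, 0, 0.1], [-0.1, -0.35, -0.25, 0, 0.1], [-0.1, -0.35, -0.25, 0, 0.1], [-0.1, -0.35, -0.25, 0, 0.1], [-0.1, -0.35, -0.25, 0, 0.1], [-0.1, -0.35, -0.25, 0, 0.1], [-0.1, -0.35, -0.25, 0, 0.1], [-0.1, -0.35, -0.25, 0, 0.1]]])

```text
clock: 28.75
position: [0.3858, 0.4323, 0.2135]
ee_rot: [0.001, 0.998, 0.065, -0.0]
contact_force: [0.4, -1.0, 0.0]
width: 0.0384
gripper_force: 0.0
```

```bash
cat > fin.py <<'E'
from h import *
T={}
for n in("top","scene"): T[n]=manip.get_image(n)[:,:,::-1].copy(); cv2.imwrite(f"raw_{n}.png",T[n])
im=T['top']; kt,_=seg(im,'jar',*proj("top",[.519,-.0143,.026])[0],15); ks,_=seg(T['scene'],'jar',*proj("scene",[.519,-.0143,.026])[0],15)
print('jar',plane("top",cen(kt),.026)[0],plane("scene",cen(ks),.026)[0],tri(cen(kt),cen(ks)))
u,v=proj("top",[.5,.164,.008])[0]; x0,y0=int(u-10),int(v-36); c=cv2.resize(im[y0:y0+72,x0:x0+20],None,fx=S,fy=S,interpolation=cv2.INTER_CUBIC)
lab=cv2.cvtColor(c,cv2.COLOR_BGR2LAB).astype(int);bg=np.median(lab.reshape(-1,3),0)
m=((lab[:,:,0]>bg[0]+20)|(lab[:,:,1]<bg[1]-12)).astype(np.uint8);m=cv2.morphologyEx(m,cv2.MORPH_CLOSE,np.ones((9,9)))
k=max(cv2.findContours(m,cv2.RETR_EXTERNAL,cv2.CHAIN_APPROX_NONE)[0],key=cv2.contourArea)
W=plane("top",(k[:,0]+.5)/S-.5+[x0,y0],.008)[:,:2].astype(np.float32);R=cv2.minAreaRect(W*1000);print('file',np.round(R[0],1),np.round(R[1],1),R[2])
u,v=[int(a) for a in proj("top",[.52,.04,.02])[0]]; 
cv2.imwrite("pics/fin.png",cv2.resize(im[v-60:v+60,u-80:u+80],(800,600),interpolation=cv2.INTER_CUBIC))
E
python3 fin.py
```

```text
jar [ 0.51833238 -0.01230404  0.026     ] [ 0.51939642 -0.01104741  0.026     ] (array([ 0.5183612 , -0.01219576,  0.02463056]), np.float64(4.2922352312231286e-06))
file [530.5 156.9] [110.9  43.7] 0.5444293022155762
```

View pics/fin.png

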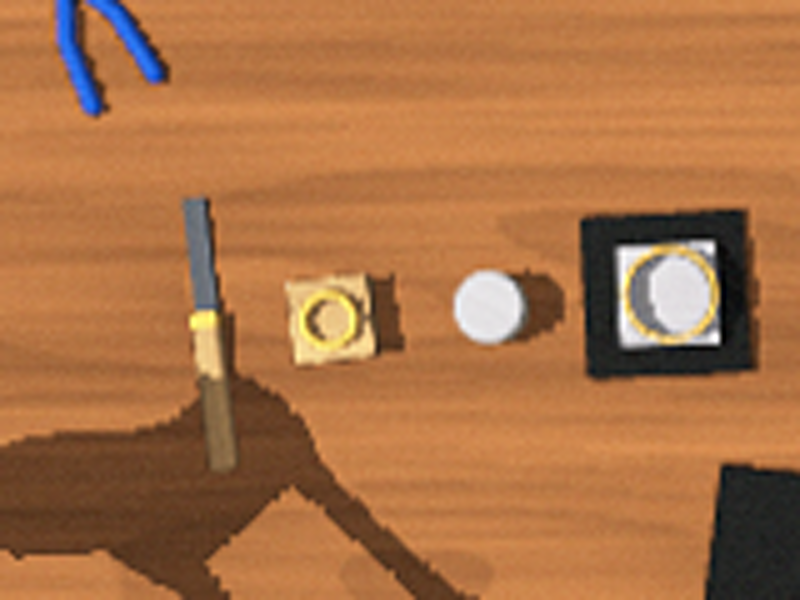

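The final view shows everything in place:
- **Pad:** the steel block is square on it at (668,293), with the band standing on it.
- **Ring:** on the wooden block at (332,320).
- **Jar:** upright between them at (490,307).
- **File:** parallel to the block, running from (196,200) to (222,470) with the handle towards the robot and its middle about 80 mm from the block's centre.
- **Pliers:** not moved.

Arm shadow spoiled the automatic file measurement, so the file figures come from pixels read off the view. The robot is clear, so I'm handing in.

```bash
python3 -c "
from rig import manip
print(manip.sign_off())"
```

```text
the job is handed in; nothing more can be done
None
```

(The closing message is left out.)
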